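Tip two cartons onto the place mat

ROBOT

A 6-joint arm with a two-finger parallel gripper is mounted at the origin on a cart in front of the work surface, level with it; the furniture and walls round the work are solid. World frame = base frame: x ahead of the robot, y to its left, z up, the work surface at z = 0. Lengths are in m, angles in rad, forces in N, time in s.
With the tool pointing down it reaches from about 0.35 to 1 m from the base axis. Payload 7.1 kg.
Tool frame: the origin (TCP) lies midway between the tips of the shut fingers; the grasp point (between the pads) lies 19 mm behind it; z points along the fingers, y is the direction in which the jaws open and shut (so a half turn about z gives the same grasp; the last joint's range is limited). The gripper opens to 85 mm and grips with 20 to 120 N. Pads are 22 mm wide; open, the fingers measure 114 mm over their backs; the gripper's body (76 mm by 85 mm) begins 54 mm behind the grasp point. The pads swing forward as they close: fully open they stand 13 mm farther back than shut.
Start: joints at [-1.171, 0.423, 1.63, -0, 1.089, -0.019], TCP at [0.254, -0.571, 0.231] pointing down, gripper open.
Joint ranges: [-3, 3], [-0.9, 2.11], [0.09, 2.58], [-1.31, 4.45], [0.11, 2.69], [-2.54, 2.54]. Speed limits (rad/s): [2.39, 2.39, 3.01, 3.14, 3.14, 3.14].

INTERFACE

Orientations are given as [roll, pitch, yaw] about the fixed x, y, z axes, in that order (R = Rz(yaw) Ry(pitch) Rx(roll)).
In Python, from plant import env gives the robot as it stands.
- The arm moves only by the tool jog_arm, never from a script. Its argument "increments" is a list of rows, each a list of 3 entries, a list of its own where there are three numbers: the shift along the world's x, y, z in mm, then the turn, a rotation vector about the world's x, y, z in degrees, then the closure in counts, from 0 (fully open) to 255 (shut). A call has 1 to 20 rows; each row is the pose to reach, as a shift and turn from the pose measured when the call began; what a row does not reach only later rows make up. A row lasts 1/12 s, in which the tool goes at most 41.7 mm and 7.16 degrees, less where a joint would pass 70% of its speed; a pose out of reach is approached as far as the arm can. A call with a gripper value outside its range is refused whole. The fingers move at their own pace and stop on an object; "force" is the grip in N (left out, the last holds). Time passes only in rows, so rows that repeat a pose let the fingers close. It gives the time, the measured TCP pose, the force and the opening at its end, in the units of the state.
- env.state(): the state, without advancing time (a new reading comes with each control period).
- env.get_image(name): name is "side" or "top"; returns (picture, depth): 480x640x3 uint8, red, green, blue; 480x640 float32, m along the optical axis (not along the pixel's ray), 0 where there is no reading.
- env.camera_info(name): a dict with "mtx" (3x3 intrinsics, pixels), "xyz" and "orientation" of the camera in the world. Camera axes: x right, y up, looking along -z (the intrinsics and any distortion apply to the point x, -y, -z); pixel columns grow to the right and rows downward; lengths in m; the calibration is good to about 2 mm. A picture is of the moment at which its call begins. camera_info takes no time and is no camera call.
- env.job_done(): hands the job in, once; it reports no verdict.
The state is a dict: "t": time; "joints": joint angles; "qd": joint speeds; "effort": joint torques, N m; "ee_pos": TCP position; "tcp_rot": TCP orientation; "contact_force": force on the tool from outside, world axes, zero at the start; "ft_torque": the same for the moment, N m; "width": finger opening in m.
Only numpy, scipy, OpenCV 4.12 (cv2) and the standard library are available. Lean on these libraries where they do the work, as an engineer would, in place of code of your own. Each camera call takes 0.05 s, during which the arm holds its last target.

TASK

Two cardboard cartons stand side by side at one edge of a grey place mat. Push each one over with your fingertips, high on its broad side, so that both end up lying flat on a broad side, wholly on the mat and ready to be labelled. Do not pick the cartons up, and leave the little dish behind them and the other things where they are.

Things in the scene. Friction and masses are not known exactly. Their poses are not given: they have to be found in the camera images.
- tall_carton: plain brown cardboard carton, the taller: 160 mm high, 80 wide, 45 thick, about 0.26 kg, rigid, loose, standing upright. Origin: centre of its underside; own x across the 80 mm width, y along the 45 mm thickness (square to the broad faces with pale paper panels), z up. Pushed on a broad face 35 mm below its top it tips about its foot edge without sliding, and falls by itself after some 40 mm
- tall_carton_top (a point): centre of the taller carton's top face, 160 mm from its origin along its own z
- short_carton: plain brown cardboard carton, the shorter: 130 mm high, 80 wide, 45 thick, about 0.21 kg, rigid, loose, standing upright. Origin: centre of its underside; own x across the 80 mm width, y along the 45 mm thickness (square to the broad faces with pale paper panels), z up. Pushed on a broad face 35 mm below its top it tips about its foot edge without sliding, and falls by itself after some 40 mm
- short_carton_top (a point): centre of the shorter carton's top face, 130 mm from its origin along its own z. The cartons stand side by side, about 116 mm apart centre to centre along their own x (36 mm free between them), facing the same way; either may be nearer the robot
- mat: grey square place mat, thin dark border line, 240 x 240 mm, under 1 mm thick, stuck down, no edge to catch on. Origin: its centre; own x, y along its sides, within 5 degrees of the cartons' x, y. Its centre lies about 110 mm from the cartons' row along their +y or -y (either may occur), so they start standing on one edge of it; each tipped square onto it lands wholly on it
- dish: small round pale dish with red chillies, 93 mm across, 21 mm high, loose; it stands on the other side of the cartons from the mat, about 110 mm from their row. Origin: centre of its underside
- mill: wooden pepper mill, 58 mm across, 160 mm high, standing loose to the left of the work. Origin: centre of its underside
- mug: blue-grey mug, 84 mm across, 118 mm with its handle, 94 mm high, standing loose to the right of the work. Origin: at its underside
There are look-alikes about, which are no part of the job. Leave any blue or purple look-alike of the short_carton alone. Leave any blue look-alike of the tall_carton alone.

How it is judged:
By the outcome, as a careful person would: the job done as asked, in the order asked, and still so for the second after the job is handed in, with the robot touching nothing.
It also fails if it takes over 43 s, if anything falls off the work surface, if the arm or the gripper's body presses on something with over 40 N, if the wrist force passes 120 N, or if a joint passes its speed limit or range.

## Working session

There is one attempt and no reset: what is moved stays moved. The work goes in short steps, Python scripts to look and compute and a tool call to move; the robot and the scene stay as the last step left them, time stands still between calls to the robot, and variables do not carry over. Pictures are saved under pics/ and viewed, and the job is handed in when it is done.

Besides the shell and the picture viewer there is one more tool, called after "Call:" as name(argument=value, ...) on one line, values as JSON. jog_arm: Moves the arm, as the interface text tells. Its arguments: {"type":"object","properties":{"increments":{"type":"array"},"force":{"type":"number"}},"required":["increments"]}

```bash
mkdir -p pics; ls; python3 - <<'E'
from plant import env
import cv2
print(env.state())
for n in("side","top"):
    im,d=env.get_image(n); cv2.imwrite(f"pics/{n}0.png",im[:,:,::-1]); 
    import numpy as np; np.savez(f"{n}0.npz",im=im,d=d); print(n,env.camera_info(n))
E
```

```text
pics
{'t': 0.0, 'joints': array([-1.17102709e+00,  4.23830221e-01,  1.63068341e+00, -3.62444861e-05,
        1.08861284e+00, -1.89807476e-02]), 'qd': array([-0.00118473, -0.00064883, -0.00159723, -0.00152113, -0.00093142,
       -0.00070292]), 'effort': array([ 3.01885528e-03, -5.57371759e+01, -2.81742865e+01,  5.20720005e-05,
        7.41472759e-03, -9.82356340e-06]), 'ee_pos': array([ 0.25395001, -0.57048465,  0.23055492]), 'tcp_rot': array([-3.14005850e+00,  2.96920094e-06,  4.18766821e-01]), 'contact_force': array([ 0.33967465, -0.46128463,  0.12704739]), 'ft_torque': array([-0.00011844,  0.00922307, -0.03411425]), 'width': 0.08545543585361348}
side {'mtx': array([[591.49541867,   0.        , 322.86747874],
       [  0.        , 591.49541867, 239.10311461],
       [  0.        ,   0.        ,   1.        ]]), 'xyz': array([-0.28166518,  1.22172462,  0.81504698]), 'orientation': array([ 1.12012014,  0.00648345, -2.54572921])}
top {'mtx': array([[477.80269499,   0.        , 324.11693732],
       [  0.        , 477.80269499, 242.08469994],
       [  0.        ,   0.        ,   1.        ]]), 'xyz': array([0.31686341, 0.04580399, 1.15873647]), 'orientation': array([ 0.16004074,  0.02104158, -1.54455017])}
```

View pics/side0.png

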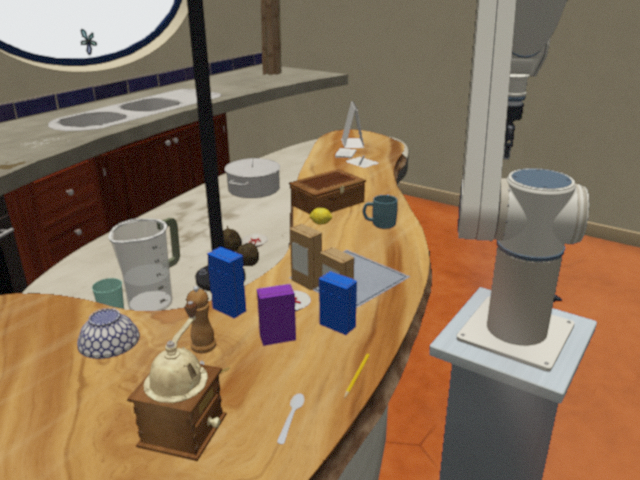

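View pics/top0.png

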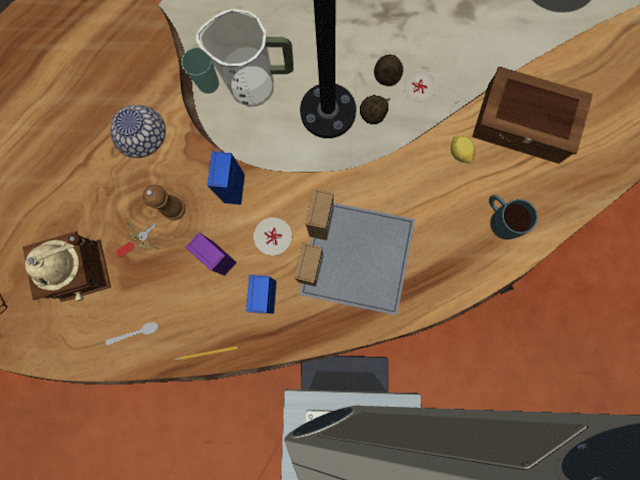

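```bash
cat > h.py <<'E'
import numpy as np,cv2
from scipy.spatial.transform import Rotation as R
from plant import env
def pts(n,d):
    c=env.camera_info(n);K=c["mtx"];v,u=np.mgrid[0:480,0:640]
    P=np.stack([(u-K[0,2])*d/K[0,0],-(v-K[1,2])*d/K[1,1],-d],-1)
    return P@R.from_euler("xyz",c["orientation"]).as_matrix().T+c["xyz"]
E
python3 - <<'E'
from h import *
for n in("top","side"):
    z=np.load(n+"0.npz");P=pts(n,z["d"]);hsv=cv2.cvtColor(z["im"],cv2.COLOR_RGB2HSV)
    np.save(n+"P.npy",P)
    if n=="top":
        b=P
        def top(u0,u1,v0,v1,zl,zh,nm):
            Q=P[v0:v1,u0:u1].reshape(-1,3);Q=Q[(Q[:,2]>zl)&(Q[:,2]<zh)]
            r=cv2.minAreaRect((Q[:,:2]*1000).astype(np.float32))
            print(nm,len(Q),Q.mean(0).round(4),np.round(r[0]),np.round(r[1],1),round(r[2],1), np.round(cv2.boxPoints(r)).tolist())
        top(295,340,180,240,.152,.17,"tall");top(290,330,238,292,.122,.14,"short")
        top(200,250,145,210,.1,.2,"blue1");top(180,240,228,280,.1,.2,"purple");top(240,280,268,320,.1,.2,"blue2")
        top(250,295,215,260,.012,.04,"dish");top(140,190,180,225,.03,.3,"mill");top(485,540,190,240,.05,.12,"mug")
        for u,v in[(316,203),(413,219),(397,313),(302,296),(325,100),(325,20)]: print((u,v),P[v,u].round(3))
    else:
        for u,v in [(305,232),(337,255),(305,270),(355,255),(405,275),(205,100),(215,230)]: print((u,v),P[v,u].round(3))
ims=np.load("side0.npz")["im"][170:350,170:430];cv2.imwrite("pics/crop1.png",cv2.resize(ims,None,fx=3,fy=3)[:,:,::-1])
E
```

```text
tall 769 [0.5495 0.0832 0.1597] [550.  83.] [45.  80.3] 78.8 [[506.0, 69.0], [585.0, 54.0], [594.0, 98.0], [515.0, 113.0]]
short 763 [0.4362 0.1058 0.1297] [437. 106.] [45. 80.] 77.8 [[393.0, 92.0], [471.0, 75.0], [481.0, 119.0], [402.0, 136.0]]
blue1 1058 [0.6281 0.2993 0.1501] [633. 304.] [46.7 80.3] 86.7 [[592.0, 283.0], [672.0, 278.0], [675.0, 325.0], [594.0, 329.0]]
purple 818 [0.4543 0.3287 0.128 ] [456. 331.] [81.6 45.6] 50.5 [[412.0, 314.0], [448.0, 285.0], [500.0, 348.0], [464.0, 377.0]]
blue2 841 [0.3663 0.2097 0.1286] [367. 212.] [45.7 79.7] 87.8 [[326.0, 190.0], [405.0, 187.0], [407.0, 233.0], [328.0, 236.0]]
dish 594 [0.5126 0.2011 0.0163] [511. 201.] [91.9 90.8] 2.4 [[464.0, 244.0], [467.0, 153.0], [559.0, 157.0], [555.0, 248.0]]
mill 779 [0.5723 0.4442 0.1063] [576. 450.] [49.6 52.5] 42.6 [[540.0, 453.0], [576.0, 414.0], [612.0, 448.0], [577.0, 486.0]]
mug 1350 [ 0.5603 -0.3654  0.0708] [ 568. -364.] [106.2  81. ] 12.3 [[508.0, -336.0], [525.0, -415.0], [629.0, -392.0], [611.0, -313.0]]
(316, 203) [0.562 0.091 0.159]
(413, 219) [ 0.566 -0.143 -0.002]
(397, 313) [ 0.335 -0.103  0.003]
(302, 296) [0.37  0.125 0.002]
(325, 100) [0.867 0.082 0.015]
(325, 20) [0.869 0.076 0.343]
(305, 232) [0.544 0.095 0.161]
(337, 255) [0.436 0.108 0.129]
(305, 270) [0.535 0.111 0.058]
(355, 255) [ 0.528 -0.135 -0.002]
(405, 275) [ 0.344 -0.102  0.002]
(205, 100) [0.869 0.09  0.464]
(215, 230) [0.878 0.089 0.078]
```

View pics/crop1.png

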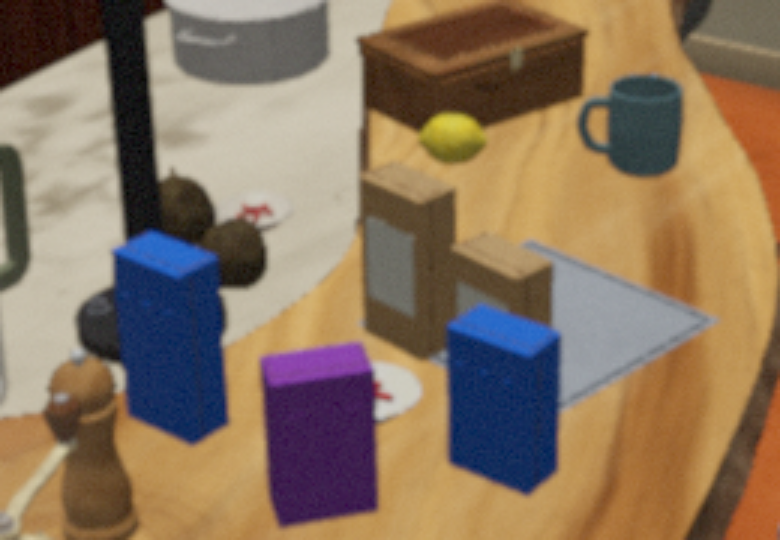

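Candidates (top view): tall brown (319,205), short brown (309,262); look-alikes are blue at (226,177) and (261,293), and purple at (210,253). The crop confirms that the two brown ones with pale panels are the pair at the mat's edge. Mat is on their −y side and the dish on +y, so I push along (−0.2, −0.98). I'll move above and behind the tall carton with fingers shut.

Call:
jog_arm(increments=[[[0, 0, 30], [0, 0, 0], 255], [[8, 20, 55], [0, 0, 3], 255], [[24, 56, 70], [0, 0, 6], 255], [[40, 94, 70], [0, 0, 9], 255], [[56, 131, 70], [0, 0, 12], 255], [[72, 168, 70], [0, 0, 16], 255], [[88, 205, 70], [0, 0, 20], 255], [[104, 242, 70], [0, 0, 24], 255], [[120, 279, 70], [0, 0, 28], 255], [[136, 316, 70], [0, 0, 32], 255], [[152, 354, 70], [0, 0, 36], 255], [[168, 391, 70], [0, 0, 40], 255], [[184, 428, 70], [0, 0, 44], 255], [[200, 466, 70], [0, 0, 48], 255], [[216, 503, 70], [0, 0, 51], 255], [[232, 540, 70], [0, 0, 54], 255], [[248, 577, 70], [0, 0, 54.5], 255], [[264, 615, 70], [0, 0, 54.5], 255], [[280, 650, 70], [0, 0, 54.5], 255], [[292, 680, 70], [0, 0, 54.5], 255]], force=40)

```text
t: 1.77
ee_pos: [0.5466, 0.1121, 0.3003]
tcp_rot: [-3.14, -0.0, 1.371]
contact_force: [0.5, -0.5, 0.1]
width: -0.0002
```

Call:
jog_arm(increments=[[[8, 20, 0], [0, 0, 0], 255], [[16, 38, 0], [0, 0, 0], 255], [[16, 38, -20], [0, 0, 0], 255], [[16, 38, -50], [0, 0, 0], 255], [[16, 38, -80], [0, 0, 0], 255], [[16, 38, -110], [0, 0, 0], 255], [[16, 38, -140], [0, 0, 0], 255], [[16, 38, -165], [0, 0, 0], 255], [[16, 38, -175], [0, 0, 0], 255], [[16, 38, -175], [0, 0, 0], 255]])

```text
t: 2.6
ee_pos: [0.5606, 0.1496, 0.1227]
tcp_rot: [-3.135, 0.002, 1.371]
contact_force: [-0.1, -1.1, 0.2]
width: 0.0001
```

```bash
python3 - <<'E'
from h import *
s=env.state();print(s["t"],s["ee_pos"],s["contact_force"])
im,d=env.get_image("side");cv2.imwrite("pics/s1.png",cv2.resize(im[120:350,170:480],None,fx=2.5,fy=2.5)[:,:,::-1])
E
```

```text
2.6 [0.56064928 0.14963858 0.12265202] [-0.05663848 -1.06478959  0.18748702]
```

View pics/s1.png

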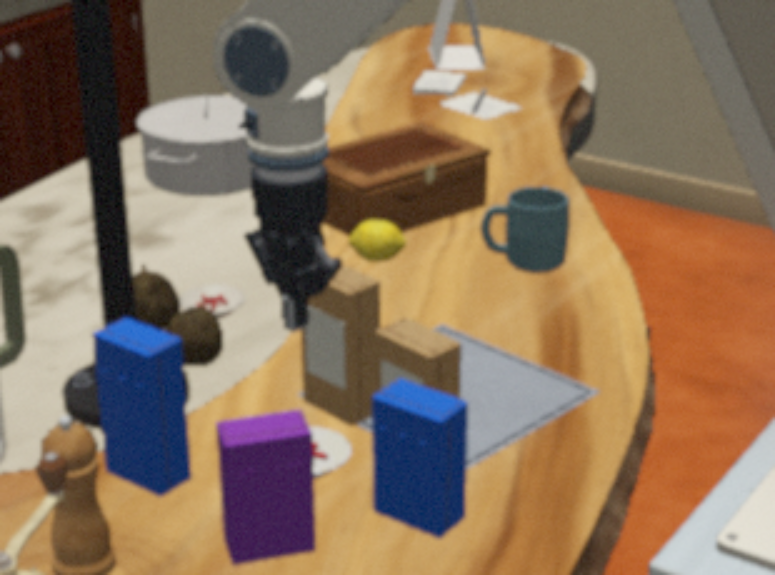

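The fingertips are (crop) at (290,325), clear of and behind the tall carton's panelled face, on its centre line. Push.

Call:
jog_arm(increments=[[[-2, -10, 2], [0, 0, 0], 255], [[-4, -20, 2], [0, 0, 0], 255], [[-5, -25, 2], [0, 0, 0], 255], [[-6, -30, 2], [0, 0, 0], 255], [[-7, -35, 2], [0, 0, 0], 255], [[-8, -40, 2], [0, 0, 0], 255], [[-9, -45, 2], [0, 0, 0], 255], [[-10, -50, 2], [0, 0, 0], 255], [[-11, -55, 2], [0, 0, 0], 255], [[-12, -60, 2], [0, 0, 0], 255]])

```text
t: 3.48
ee_pos: [0.5499, 0.0895, 0.1265]
tcp_rot: [-3.138, 0.001, 1.371]
contact_force: [0.4, 0.5, -0.2]
width: -0.0002
```

```bash
python3 - <<'E'
from h import *
s=env.state();print(s["t"],s["ee_pos"],s["contact_force"])
im,d=env.get_image("side");cv2.imwrite("pics/s2.png",cv2.resize(im[120:350,170:480],None,fx=2.5,fy=2.5)[:,:,::-1])
E
```

```text
3.4833 [0.54986862 0.08947339 0.12650888] [ 0.42544976  0.49851538 -0.19450252]
```

View pics/s2.png

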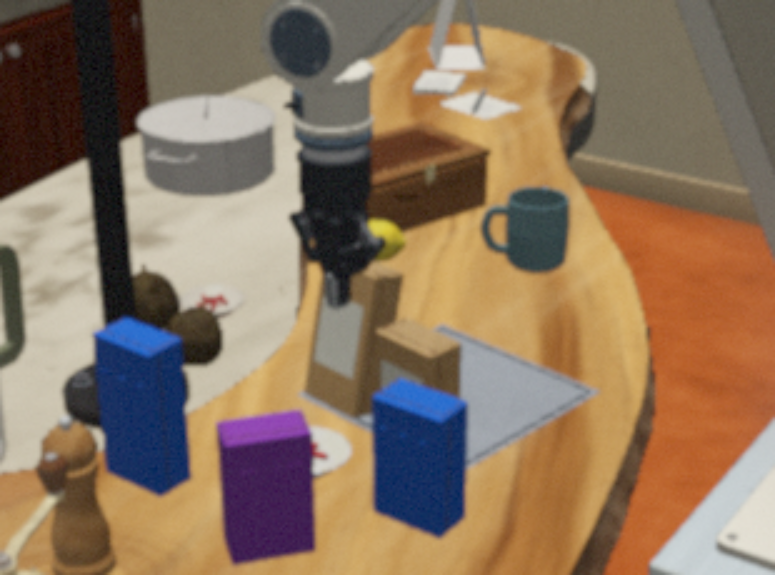

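The tall carton is tilting cleanly about its front foot edge, roughly 13°. I'll continue slowly past balance, then stop.

Call:
jog_arm(increments=[[[-1, -4, 0], [0, 0, 0], 255], [[-2, -8, 0], [0, 0, 0], 255], [[-2, -12, 0], [0, 0, 0], 255], [[-3, -16, 0], [0, 0, 0], 255], [[-4, -20, 0], [0, 0, 0], 255], [[-4, -20, 0], [0, 0, 0], 255], [[-4, -20, 0], [0, 0, 0], 255], [[-4, -20, 0], [0, 0, 0], 255], [[-4, -20, 0], [0, 0, 0], 255], [[-4, -20, 0], [0, 0, 0], 255], [[-4, -20, 0], [0, 0, 0], 255], [[-4, -20, 0], [0, 0, 0], 255]])

```text
t: 4.53
ee_pos: [0.5455, 0.0689, 0.1264]
tcp_rot: [-3.137, 0.001, 1.371]
contact_force: [-1.0, -0.6, 0.2]
width: 0.0002
```

```bash
python3 - <<'E'
from h import *
s=env.state();print(s["t"],s["ee_pos"],s["contact_force"])
im,d=env.get_image("side");cv2.imwrite("pics/s3.png",cv2.resize(im[120:350,170:480],None,fx=2.5,fy=2.5)[:,:,::-1])
P=pts("side",d);Q=P.reshape(-1,3);Q=Q[(Q[:,2]>.12)&(Q[:,2]<.14)&(abs(Q[:,0]-.437)<.06)&(abs(Q[:,1]-.106)<.05)];print(len(Q),Q.mean(0))
E
```

```text
4.5333 [0.5455365  0.06890075 0.1263913 ] [-1.0198134  -0.62197648  0.17088535]
363 [0.43352612 0.1131584  0.12824621]
```

View pics/s3.png

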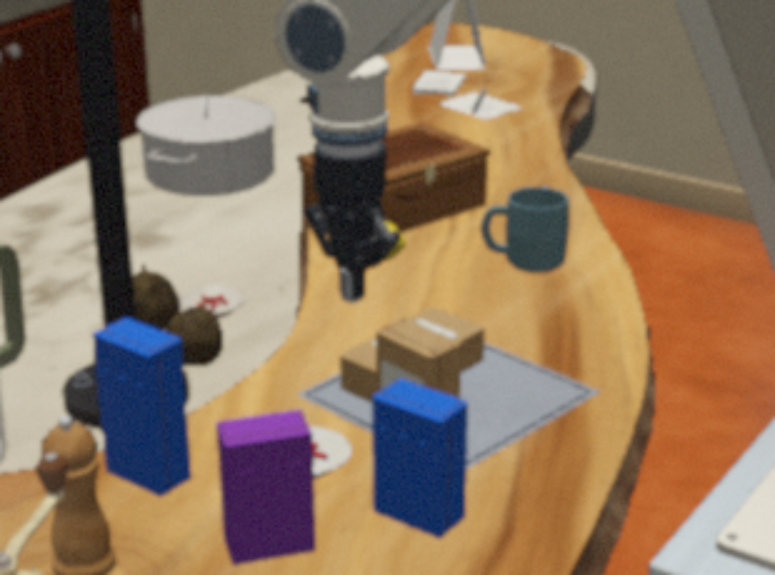

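The tall carton now lies flat on the mat (crop 420,340 behind the short one), and the short one is still upright. Next I go over it to its rear side.

Call:
jog_arm(increments=[[[0, 10, 30], [0, 0, 0], 255], [[0, 20, 60], [0, 0, 0], 255], [[-10, 40, 90], [0, 0, 0], 255], [[-30, 65, 100], [0, 0, 0], 255], [[-55, 85, 100], [0, 0, 0], 255], [[-80, 90, 100], [0, 0, 0], 255], [[-97, 91, 100], [0, 0, 0], 255], [[-97, 91, 80], [0, 0, 0], 255], [[-97, 91, 50], [0, 0, 0], 255], [[-97, 91, 20], [0, 0, 0], 255], [[-97, 91, -10], [0, 0, 0], 255], [[-97, 91, -25], [0, 0, 0], 255], [[-97, 91, -30], [0, 0, 0], 255], [[-97, 91, -30], [0, 0, 0], 255]])

```text
t: 5.75
ee_pos: [0.4477, 0.1597, 0.0953]
tcp_rot: [-3.135, 0.003, 1.371]
contact_force: [-0.1, 0.3, 1.1]
width: -0.0002
```

```bash
python3 - <<'E'
from h import *
s=env.state();print(s["t"],s["ee_pos"],s["contact_force"])
im,d=env.get_image("side");cv2.imwrite("pics/s4.png",cv2.resize(im[120:350,170:480],None,fx=2.5,fy=2.5)[:,:,::-1])
im,d=env.get_image("top");cv2.imwrite("pics/t4.png",cv2.resize(im[150:350,180:440],None,fx=3,fy=3)[:,:,::-1])
E
```

```text
5.75 [0.44773243 0.15966502 0.09534052] [-0.0929782   0.342688    1.14001535]
```

View pics/s4.png

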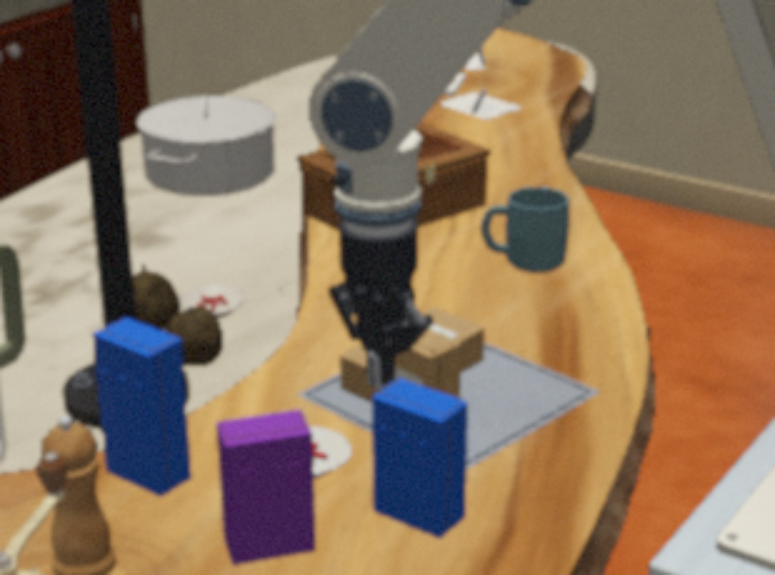

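View pics/t4.png

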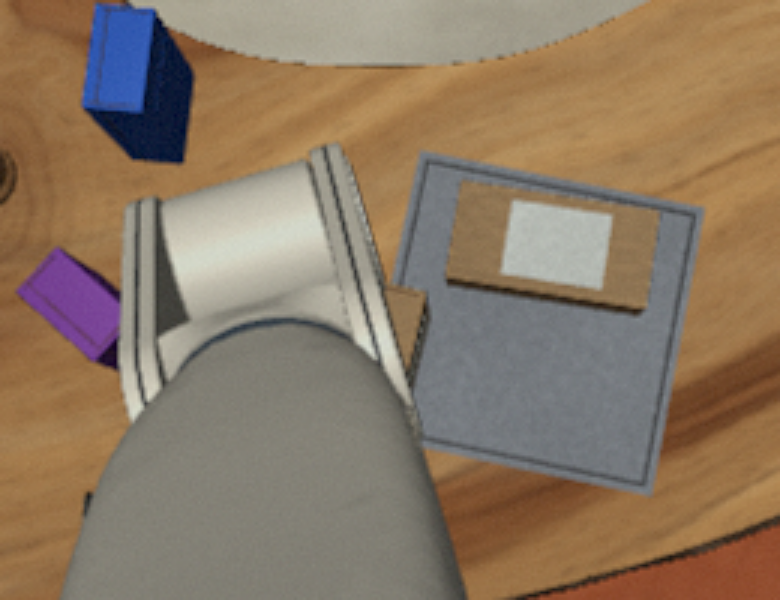

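Tall carton lies wholly inside the mat (top crop 550,245). The fingertips are behind the short carton's face on its centre line, so I push it.

Call:
jog_arm(increments=[[[-1, -7, 0], [0, 0, 0], 255], [[-2, -12, 0], [0, 0, 0], 255], [[-3, -17, 0], [0, 0, 0], 255], [[-4, -22, 0], [0, 0, 0], 255], [[-5, -27, 0], [0, 0, 0], 255], [[-6, -32, 0], [0, 0, 0], 255], [[-7, -37, 0], [0, 0, 0], 255], [[-8, -42, 0], [0, 0, 0], 255], [[-9, -47, 0], [0, 0, 0], 255], [[-10, -52, 0], [0, 0, 0], 255], [[-11, -56, 0], [0, 0, 0], 255], [[-12, -60, 0], [0, 0, 0], 255], [[-13, -64, 0], [0, 0, 0], 255], [[-14, -68, 0], [0, 0, 0], 255], [[-14, -68, 0], [0, 0, 0], 255], [[-14, -68, 0], [0, 0, 0], 255], [[-14, -68, 0], [0, 0, 0], 255], [[-14, -68, 0], [0, 0, 0], 255], [[-14, -68, 0], [0, 0, 0], 255], [[-14, -68, 0], [0, 0, 0], 255]])

```text
t: 7.52
ee_pos: [0.4352, 0.0922, 0.0971]
tcp_rot: [-3.138, 0.001, 1.371]
contact_force: [-0.2, -0.5, -0.4]
width: 0.0002
```

```bash
python3 - <<'E'
from h import *
s=env.state();print(s["t"],s["ee_pos"],s["contact_force"])
im,d=env.get_image("side");cv2.imwrite("pics/s5.png",cv2.resize(im[120:350,170:480],None,fx=2.5,fy=2.5)[:,:,::-1])
E
```

```text
7.5167 [0.43521152 0.09224685 0.0971179 ] [-0.15149716 -0.51006874 -0.38679673]
```

View pics/s5.png

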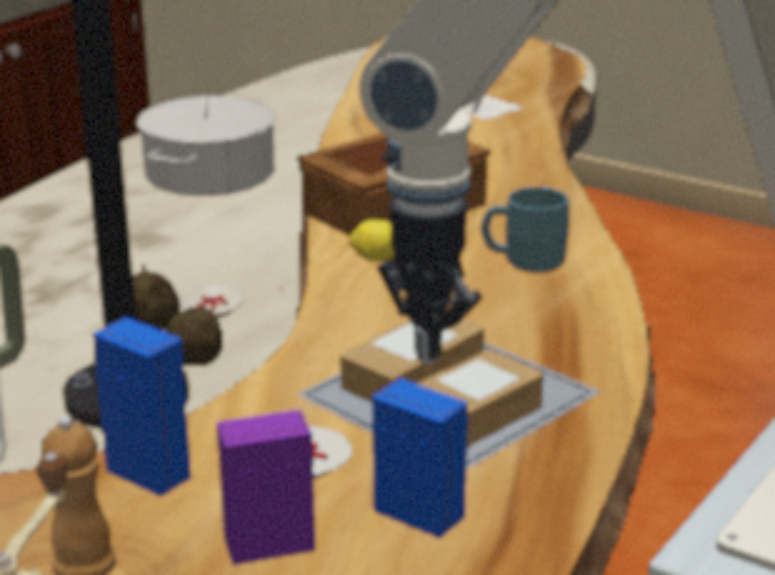

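Both cartons lie flat, panels up. I'll retreat upward and back toward the start side so the top camera can check.

Call:
jog_arm(increments=[[[0, 0, 25], [0, 0, 0], 255], [[0, 0, 60], [0, 0, 0], 255], [[0, 0, 100], [0, 0, 0], 255], [[0, 0, 140], [0, 0, 0], 255], [[0, -20, 180], [0, 0, 0], 255], [[0, -55, 200], [0, 0, 0], 255], [[0, -90, 200], [0, 0, 0], 255], [[0, -125, 200], [0, 0, 0], 255], [[0, -160, 200], [0, 0, 0], 255], [[0, -195, 200], [0, 0, 0], 255], [[0, -230, 200], [0, 0, 0], 255], [[0, -265, 200], [0, 0, 0], 255], [[0, -300, 200], [0, 0, 0], 255], [[0, -335, 200], [0, 0, 0], 255], [[0, -370, 200], [0, 0, 0], 255], [[0, -405, 200], [0, 0, 0], 255], [[0, -430, 200], [0, 0, 0], 255], [[0, -450, 200], [0, 0, 0], 255], [[0, -450, 200], [0, 0, 0], 255]])

```text
t: 9.15
ee_pos: [0.435, -0.3611, 0.2968]
tcp_rot: [-3.139, 0.002, 1.369]
contact_force: [0.5, -0.4, 0.5]
width: 0.0002
```

```bash
python3 - <<'E'
from h import *
im,d=env.get_image("top");cv2.imwrite("pics/t6.png",im[:,:,::-1])
P=pts("top",d)
def top(u0,u1,v0,v1,zl,zh,nm):
    Q=P[v0:v1,u0:u1].reshape(-1,3);Q=Q[(Q[:,2]>zl)&(Q[:,2]<zh)]
    if len(Q)<5: print(nm,len(Q));return
    r=cv2.minAreaRect((Q[:,:2]*1000).astype(np.float32))
    print(nm,len(Q),np.round(r[0]),np.round(r[1],1),round(r[2],1),np.round(Q[:,2].mean(),4),cv2.boxPoints(r).round().tolist())
top(315,420,190,252,.04,.05,"tall");top(300,420,252,320,.04,.05,"short")
top(250,295,215,260,.012,.04,"dish");top(140,190,180,225,.03,.3,"mill");top(485,540,190,240,.05,.12,"mug");top(180,240,228,280,.1,.2,"purple");top(240,280,268,320,.1,.2,"blue2")
E
```

```text
tall 2197 [524. -20.] [160.1  80.6] 81.8 0.0455 [[473.0, -94.0], [553.0, -105.0], [575.0, 53.0], [496.0, 65.0]]
short 1874 [434.  -1.] [161.7 120.8] 77.7 0.0448 [[358.0, -67.0], [476.0, -93.0], [511.0, 65.0], [393.0, 91.0]]
dish 593 [512. 200.] [91.4 91.7] 67.9 0.0163 [[452.0, 175.0], [537.0, 141.0], [571.0, 225.0], [487.0, 260.0]]
mill 777 [577. 451.] [50.5 52. ] 31.5 0.1065 [[542.0, 460.0], [569.0, 415.0], [612.0, 442.0], [585.0, 486.0]]
mug 1349 [ 560. -355.] [105.4  82.3] 74.7 0.0709 [[506.0, -395.0], [586.0, -416.0], [613.0, -315.0], [534.0, -293.0]]
purple 823 [456. 332.] [81.2 45.2] 50.0 0.128 [[413.0, 315.0], [447.0, 286.0], [500.0, 348.0], [465.0, 377.0]]
blue2 843 [367. 212.] [45.7 80. ] 87.8 0.1285 [[326.0, 190.0], [406.0, 187.0], [408.0, 233.0], [328.0, 236.0]]
```

View pics/t6.png

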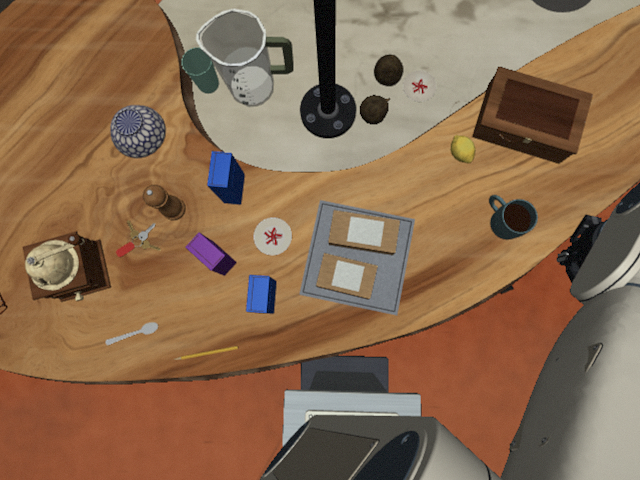

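The top view shows both cartons flat, panels up, inside the mat border: tall at (364,232), short at (347,276). The mill, dish, mug and look-alikes have not moved, and the arm is clear.

```bash
python3 -c "
from plant import env
print(env.job_done())"
```

```text
the job is handed in; nothing more can be done
None
```

I tipped both brown cartons onto the mat, the tall one first, pushing with the shut fingertips about 35 mm below each top. I then backed the arm off and handed the job in at about 9.2 s, well inside the 43 s limit.

- **Cartons:** In the last top view both lie flat, pale panel up, inside the mat's border. Their upper faces measure 45 mm high. The tall carton's 160 x 80 mm outline was measured on its own.
- **Short carton:** Its outline was not measured separately, because the fit for that region also took in part of the tall carton. I judged that it is wholly on the mat from the picture, where its nearest corner is about 15 pixels inside the edge.
- **Other things:** The dish, mill, near blue carton and purple carton measured within 1 mm or so of where they started. The far blue carton was only compared by eye and looks unmoved. The mug's fitted rectangle came out about 12 mm different. I put that down to the fit, because its pixel position is unchanged and its point count differs by one.
- **Forces:** The force readings at the end of each move were no more than about 1 N. I did not see the peaks during the pushes.

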